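# Show the twin-port pump head to the inspection camera

### The job

The raised lid of the spares case stands in the inspection camera's view: lower it gently until it is fully shut. Then take the twin-port pump head (the steel block with two round ports side by side) off the service tray and hold it still in the air at the camera's focus, on the lens axis 180 mm in front of the lens, with the ports facing squarely into the lens and the block the same way up as the camera, so tipped back by the camera's tilt. Finish while still holding it there in the gripper; do not put it down, and leave the camera and everything else where it is.

Things in the scene. Friction and masses are not known exactly. Their poses are not given: they have to be found in the camera images.
- case_lid (a joint): angle of the spares case's lid in rad: 0 is fully shut (lying flat on the case), it starts raised at 1.05 to 1.35. The hinge is stiff: the lid stays where it is left and needs about 2 N at its free edge to move; no latch.
- lid_hinge (a point): middle of the lid's hinge line, 66 mm above the table, on the case's rim away from the robot. The frame turns with the lid: y along the hinge line; the lid reaches 170 mm along -x, is 180 mm wide (y) and 8 mm thick, from z = 0 (underside) to z = 8 mm (outer face). z points out of the outer face: up when shut, nearly away from the robot when raised. Shutting turns it towards the robot.
- lid_edge (a point): middle of the lid's free edge, on its outer face (170 mm from the hinge line). Frame as lid_hinge.
- spares_case: grey open plastic case, fixed to the table, 170 mm deep (x, away from the robot) x 180 mm wide (y) x 65 mm high, filled with fittings in foam; origin at the centre of its underside. The lid belongs to it.
- twin_head_center (a point): centre of the twin-port pump head, the part to present: a loose steel block 26 mm deep (x) x 46 mm wide (y) x 56 mm high (z), 0.3 to 0.55 kg, upright on the tray. Its +x face has two pale round 15 mm ports side by side; at the start it looks roughly away from the robot. Grip it by its two flanks, which face along y, to keep the ports in view.
- focus (a point): the camera's focus: an empty point in the air, on the lens axis 180 mm in front of the lens, 165 to 230 mm above the table, over the case. x points from here to the lens (away from the robot and upwards by 0.25 to 0.5 rad, the camera's tilt), y is level, z is the camera's up. When presented, the pump head's centre is here and its x, y, z axes lie along these.
- lens (a point): centre of the lens's flat face, in the middle of the round ring light (56 mm across) at the front of the camera head, a white box 70 x 52 x 50 mm which stands 285 mm up on an aluminium post with a dark base plate of 120 x 130 mm, fixed to the table beyond the case. The head tilts on its post if it is knocked. Frame as focus.
- parts_tray: dark grey service tray, fixed to the table, 250 x 140 mm, long side leading away from the robot, floor 4 mm thick, rim 10 mm high; on the left or right of the case. Origin at the centre of its underside.
- single_head_center (a point): centre of another steel block of the same size on the tray, with one large port and one plug on top; to be left alone.
- blank_head_center (a point): centre of another steel block of the same size on the tray, with no port and no plug; to be left alone.
- wrench: wrench lying on the table beyond the case, to its right, 150 mm long; leave alone. Origin on its underside.
- bottle_a_center (a point): half-way up a glass bottle, 66 mm across, 170 mm high, beyond the case, to its left; leave alone.
- bottle_b_center (a point): half-way up a glass bottle, 56 mm across, 140 mm high, on the right; leave alone.
- beaker_center (a point): half-way up a glass beaker, 70 mm across, 85 mm high, on the left; leave alone.
- steel_union: small steel fitting, 26 mm across, 28 mm high, on the right; leave alone. Origin on its underside.
- twin_head: the twin-port pump head: two dark 11 mm plugs, 6 mm high, stand side by side on its top (+z), and the ports stand out 4 mm. Origin at the centre of its underside, 28 mm below its centre; axes as there. The three blocks stand about 75 mm apart on the tray, in any order, one behind the other as seen from the robot.
Things that resemble listed ones, but are neither listed nor needed, are in the scene too. Leave any green or pink look-alike of the spares_case alone.

How it is judged (in metres and radians):
On the way, in this order (a step that is already met when the one before it is completed fails the run):
1. the lid is fully shut, the pump head still standing on the tray (value of joint case_lid below 0.04 rad and distance of twin_head_center from where it was at the start of the episode below 0.02 m), for 0.2 s.
2. the pump head is lifted clear of the tray by the gripper (height (world z) of twin_head_center above 0.1 m and contact force between the fingers and twin_head above 1 N), for 0.2 s.
At the end, for the whole second after the job is handed in: lid below 0.04 rad; pump head in the fingers, touching neither case nor tray, its centre within 20 mm of the focus, ports facing the lens and its upright axis along the camera's within 0.17 rad, right way up, below 20 mm/s and 0.15 rad/s (value of joint case_lid below 0.04 rad and distance between twin_head_center and focus below 0.02 m and height (world z) of twin_head_center above 0.13 m and angle between the x axis of twin_head_center and the x axis of focus, either way round below 0.17 rad and angle between the z axis of twin_head_center and the z axis of focus, either way round below 0.17 rad and distance between twin_head_center and lens below 0.21 m and angle between twin_head_center's own z axis and vertical below 0.8 rad and x of lens in the frame of twin_head_center above 0.15 m and contact force between the fingers and twin_head above 1 N and linear speed of twin_head below 0.02 m/s and angular speed of twin_head below 0.15 rad/s and contact force between twin_head and spares_case below 0.05 N and contact force between twin_head and parts_tray below 0.05 N); the arm keeps its last pose, push and grip.
It fails at once if the lid is slammed (faster than 2.5 rad/s) (velocity of joint case_lid below -2.5 rad/s).
It fails at once if the camera is knocked (its focus moves by more than 10 mm) (distance of focus from where it was at the start of the episode above 0.01 m).
It fails at once if a bystander is moved by more than 30 mm (distance of any of single_head_center, blank_head_center, wrench, bottle_a_center, bottle_b_center, beaker_center, steel_union from where it was at the start of the episode above 0.03 m).
It also fails if it takes over 54 s, if anything falls off the work surface, if the arm or the gripper's body presses on something with over 40 N, if the wrist force passes 120 N, or if a joint passes its speed limit or range.

### The arm

A 6-joint arm with a two-finger parallel gripper is mounted at the origin on the work surface. World frame = base frame: x ahead of the robot, y to its left, z up, the work surface at z = 0. Lengths are in mm, angles in rad, forces in N, time in s.
With the tool pointing down it reaches from about 325 to 875 mm from the base axis. Payload 4.4 kg.
Tool frame: the origin (TCP) lies midway between the tips of the shut fingers; the grasp point (between the pads) lies 19 mm behind it; z points along the fingers, y is the direction in which the jaws open and shut (so a half turn about z gives the same grasp; the last joint's range is limited). The gripper opens to 85 mm and grips with 20 to 120 N. Pads are 22 mm wide; open, the fingers measure 114 mm over their backs; the gripper's body (76 mm by 85 mm) begins 54 mm behind the grasp point. The pads swing forward as they close: fully open they stand 13 mm farther back than shut.
Start: joints at [-1.371, 0.207, 1.542, -0, 1.393, -0.15], TCP at [197.586, -539.988, 231.282] pointing down, gripper open.
Joint ranges: [-2.73, 2.73], [-0.86, 2.22], [0.23, 2.46], [-1.11, 4.25], [0.08, 2.63], [-2.82, 2.82]. Speed limits (rad/s): [2.79, 2.79, 3.14, 3.14, 3.14, 3.14].

### API

Orientations are given as a unit quaternion [w, x, y, z].
In Python, from plant import arm gives the robot as it stands.
- The arm moves only by the tool servo_tool, never from a script. Its argument "series" is a list of rows, each a list of 7 numbers: the shift along the tool's x, y, z as a fraction of full scale, then the turn, a rotation vector about the tool's x, y, z as a fraction of full scale, then the opening, from -1 (shut) to 1 (fully open). A call has 1 to 8 rows; each row is the pose to reach, as a shift and turn from the pose measured when the call began, along the tool's axes at that moment; what a row does not reach only later rows make up. Full scale, the value 1, is 150 mm for a shift and 90 degrees for a turn. A row lasts 1/10 s, in which the tool goes at most 50 mm and 8.59 degrees, less where a joint would pass 70% of its speed; a pose out of reach is approached as far as the arm can. A call with a number of a shift or a turn outside -1 to 1 is refused whole. A call with a gripper value outside its range is refused whole. The fingers move at their own pace and stop on an object; "squeeze" is the grip in N (left out, the last holds). Time passes only in rows, so rows that repeat a pose let the fingers close. It gives the time, the measured TCP pose, the force and the opening at its end, in the units of the state.
- arm.state(): the state, without advancing time (a new reading comes with each control period).
- arm.camera(name): name is "side" or "top" or "wrist"; returns the picture (420x560x3 uint8, blue, green, red); there is no depth.
- arm.calibration(name): a dict with "camera_matrix" (3x3 intrinsics, pixels), "world_to_cam" (4x4, takes a point from world to camera coordinates); the wrist camera has in their place "T_tool_cam" (4x4, takes a point from camera to tool coordinates, whose origin is the TCP and whose axes are the flange's). Camera axes: x right, y down, z forward; pixel columns grow to the right and rows downward; lengths in mm; the calibration is good to about 2 mm. A picture is of the moment at which its call begins: read the wrist's pose just before it. calibration takes no time and is no camera call.
- arm.finish_job(): hands the job in, once; it reports no verdict.
The state is a dict: "time": time; "q": joint angles; "qvel": joint speeds; "tau": joint torques, N m; "position": TCP position; "eef_rot": TCP orientation; "contact_force": force on the tool from outside, world axes, zero at the start; "moment": the same for the moment, N m; "gripper_width": finger opening in mm.
Only numpy, scipy, OpenCV 4.12 (cv2) and the standard library are available. Lean on these libraries where they do the work, as an engineer would, in place of code of your own. Each camera call takes 0.05 s, during which the arm holds its last target.

## Working session

There is one attempt and no reset: what is moved stays moved. The work goes in short steps, Python scripts to look and compute and a tool call to move; the robot and the scene stay as the last step left them, time stands still between calls to the robot, and variables do not carry over. Pictures are saved under pics/ and viewed, and the job is handed in when it is done.

Besides the shell and the picture viewer there is one more tool, called after ">>>" by a JSON object that holds its "op" and its "data", one argument or row to a line. servo_tool: Moves the arm, as the interface text tells. Its arguments: {"type":"object","properties":{"series":{"type":"array","items":{"type":"array","items":{"type":"number"}}},"squeeze":{"type":"number"}},"required":["series"]}

```bash
ls; mkdir -p pics
python3 - <<'E'
from plant import arm
import cv2,numpy as np
print(arm.state())
for n in ["side","top","wrist"]:
    c=arm.calibration(n); print(n,{k:np.round(np.array(v),4).tolist() for k,v in c.items()})
    im=arm.camera(n); cv2.imwrite(f"pics/{n}0.png",im)
print(arm.state()['time'])
E
```

```text
pics
{'time': 0.0, 'q': array([-1.37051694e+00,  2.07448701e-01,  1.54296988e+00,  3.10948405e-05,
        1.39349612e+00, -1.50485415e-01]), 'qvel': array([ 0.00013135, -0.0004261 , -0.0021301 ,  0.00216862,  0.00033995,
        0.00024176]), 'tau': array([ 1.65182930e-03, -3.83028245e+01, -2.91596103e+01, -1.26514910e-04,
        1.04156855e-02, -3.39394902e-06]), 'position': array([ 197.43246035, -539.23103088,  230.10191479]), 'eef_rot': array([-1.16104275e-03,  9.84659705e-01,  1.74481852e-01, -1.36072024e-05]), 'contact_force': array([-0.34789646,  0.55008922, -0.14100742]), 'moment': array([-0.0248921 , -0.01189419, -0.00543379]), 'gripper_width': 85.54528078978241}
side {'camera_matrix': [[450.9662, 0.0, 284.1471], [0.0, 450.9662, 214.052], [0.0, 0.0, 1.0]], 'world_to_cam': [[-0.9744, -0.2234, -0.0243, 473.8752], [-0.1089, 0.5641, -0.8185, 187.33], [0.1965, -0.7949, -0.574, 1250.9946], [0.0, 0.0, 0.0, 1.0]]}
top {'camera_matrix': [[453.2147, 0.0, 280.0531], [0.0, 453.2147, 206.1888], [0.0, 0.0, 1.0]], 'world_to_cam': [[0.0149, -0.9997, 0.02, -25.492], [-0.998, -0.0161, -0.061, 493.9254], [0.0613, -0.0191, -0.9979, 1541.3905], [0.0, 0.0, 0.0, 1.0]]}
wrist {'camera_matrix': [[311.7809, 0.0, 280.8173], [0.0, 311.7809, 211.9185], [0.0, 0.0, 1.0]], 'T_tool_cam': [[-0.001, -0.9616, -0.2746, 69.2947], [1.0, -0.0008, -0.0007, 0.3404], [0.0005, -0.2746, 0.9616, -142.8007], [0.0, 0.0, 0.0, 1.0]]}
0.15
```

View pics/top0.png

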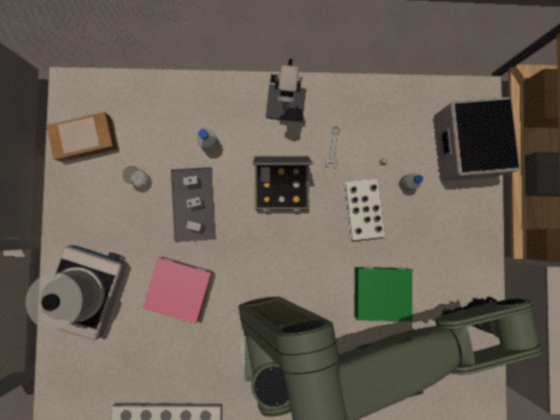

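View pics/side0.png

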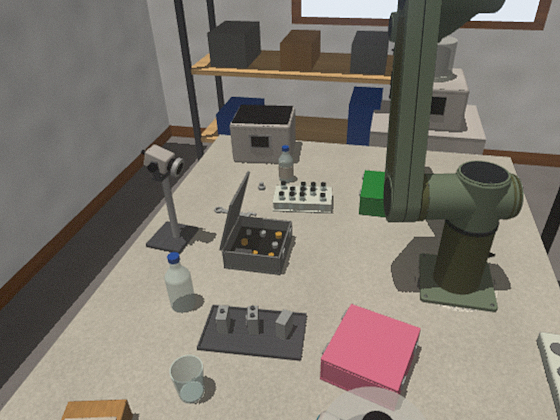

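View pics/wrist0.png

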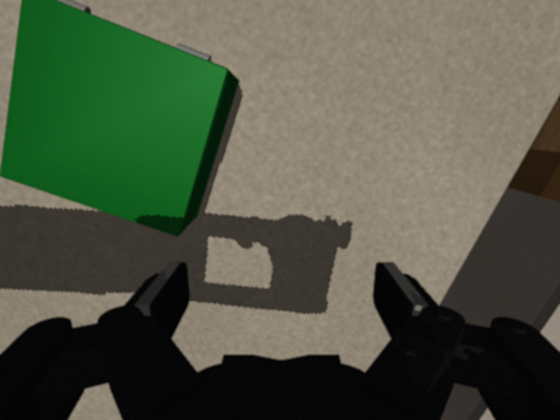

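The top view shows the open case at (282,187), camera at (287,90), tray with three blocks at (190,181), (194,202), (194,226). The green box (385,293) and pink box (178,290) are look-alikes. Next I'll enlarge these areas.

Run:
```python
import cv2
t=cv2.imread("pics/top0.png");s=cv2.imread("pics/side0.png")
def crop(im,x,y,w,h,k,n):
    cv2.imwrite(n,cv2.resize(im[y:y+h,x:x+w],None,fx=k,fy=k,interpolation=cv2.INTER_CUBIC))
crop(t,165,160,70,90,6,"pics/t_tray.png")
crop(t,240,55,80,165,3.6,"pics/t_cam.png")
crop(s,190,295,130,70,6,"pics/s_tray.png")
crop(s,135,135,175,150,4,"pics/s_case.png")
```

```text
(no output)
```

View pics/t_tray.png

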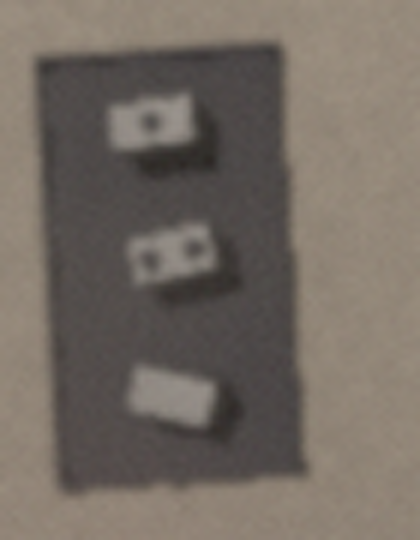

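View pics/t_cam.png

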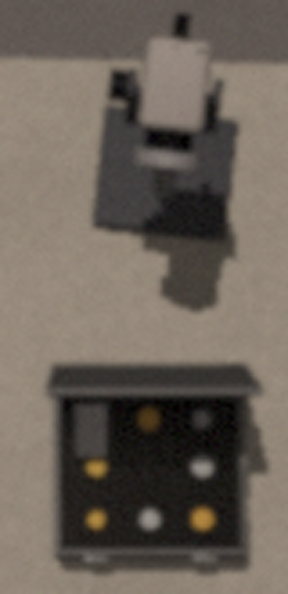

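View pics/s_tray.png

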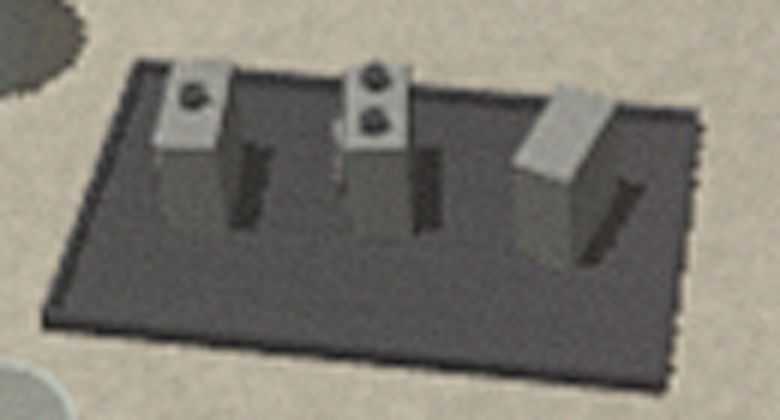

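View pics/s_case.png

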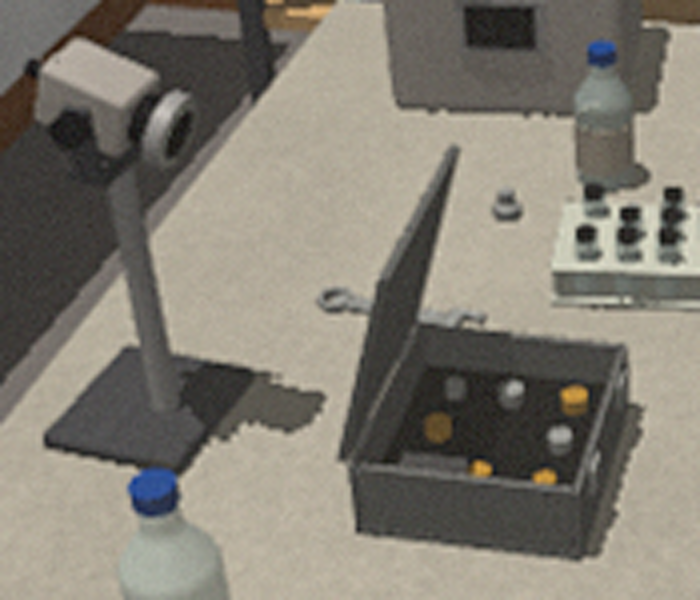

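The twin-port head is the middle block: two dark plugs on its top at top (194,202), with ports just visible on its left edge at side (247,318). The block at top (190,181) has one plug (single) and the one at (194,226) has none (blank). Now I'll fit the geometry.

```bash
cat > h.py <<'E'
import numpy as np,cv2
from plant import arm
from scipy.optimize import least_squares
from scipy.spatial.transform import Rotation as R
C={n:arm.calibration(n) for n in ("side","top")}
def proj(n,P,K=None,T=None):
    K=C[n]["camera_matrix"] if K is None else K; T=C[n]["world_to_cam"] if T is None else T
    P=np.atleast_2d(P); c=P@np.array(T)[:3,:3].T+np.array(T)[:3,3]
    u=c@np.array(K).T; return u[:,:2]/u[:,2:]
def ray_z(n,uv,z):
    K=np.array(C[n]["camera_matrix"]);T=np.array(C[n]["world_to_cam"])
    o=-T[:3,:3].T@T[:3,3]; d=T[:3,:3].T@np.linalg.solve(K,[uv[0],uv[1],1]); return o+d*(z-o[2])/d[2]
def tri(obs):
    f=lambda p:np.concatenate([proj(n,p)[0]-uv for n,uv in obs])
    r=least_squares(f,[600,0,100]); return r.x,r.fun
E
python3 - <<'E'
from h import *
t3=lambda x,y:(240+x/3.6,55+y/3.6); s4=lambda x,y:(135+x/4,135+y/4)
# case+lid fit: params cx,cy,yaw,a
def lid(p,pts):
    cx,cy,yaw,a=p; out=[]
    Rz=R.from_euler('z',yaw).as_matrix(); Ry=R.from_euler('y',a).as_matrix()
    h=np.array([cx,cy,0])+Rz@np.array([85,0,66]); return np.array([h+Rz@(Ry@np.array(q,float)) for q in pts])
def case(p,pts):
    cx,cy,yaw,a=p; return np.array([cx,cy,0])+np.array(pts,float)@R.from_euler('z',yaw).as_matrix().T
obs=[("side",lid,(-170,-90,8),s4(455,148)),("side",lid,(-170,90,4),s4(385,275)),("side",lid,(0,90,4),s4(345,460)),
("side",case,(-85,90,65),s4(585,487)),("side",case,(-85,-90,65),s4(627,346)),("side",case,(-85,90,0),s4(580,556)),("side",case,(85,90,0),s4(357,532)),
("top",case,(-85,90,65),t3(56,552)),("top",case,(-85,-90,65),t3(248,552)),
("top",lid,(-170,90,8),t3(48,382)),("top",lid,(-170,-90,8),t3(262,388))]
f=lambda p:np.concatenate([proj(n,m(p,[q]))[0]-uv for n,m,q,uv in obs])
r=least_squares(f,[600,0,0,1.2],loss='soft_l1'); print("case",np.round(r.x,3)); print(np.round(f(r.x).reshape(-1,2),1).tolist())
print("hinge",lid(r.x,[(0,0,0)]),"edge",lid(r.x,[(-170,0,8)]))
L,e=tri([("side",s4(172,130)),("top",t3(166,157))]); print("lens",L,e)
# twin block
ts=lambda x,y:(165+x/6,160+y/6); ss=lambda x,y:(190+x/6,295+y/6)
def blk(p,pts): return np.array([p[0],p[1],4])+np.array(pts,float)@R.from_euler('z',p[2]).as_matrix().T
# top plugs, top face corners
ob=[("top",(0,10,62),0)]
corn=[("top",(13,23,56),ts(127,243)),("top",(13,-23,56),ts(207,222)),("top",(-13,-23,56),ts(217,262)),("top",(-13,23,56),ts(137,288)),
("side",(13,23,56),ss(345,148)),("side",(-13,23,56),ss(412,150)),("side",(-13,-23,56),ss(412,66)),("side",(13,-23,56),ss(347,66)),("side",(-13,23,0),ss(413,236)),("side",(13,23,0),ss(350,234))]
g=lambda p:np.concatenate([proj(n,blk(p,[q]))[0]-uv for n,q,uv in corn])
r2=least_squares(g,[600,200,0],loss='soft_l1'); print("twin",np.round(r2.x,3)); print(np.round(g(r2.x).reshape(-1,2),1).tolist())
E
```

```text
case [ 5.67982e+02 -2.09690e+01  2.20000e-02  1.27900e+00]
[[-0.4, -2.4], [0.4, -0.2], [-0.9, -0.5], [-1.2, 0.3], [0.4, -1.8], [0.7, 0.4], [-0.2, -0.6], [-0.8, 0.5], [-0.0, 0.2], [-0.8, 1.4], [0.2, -0.5]]
hinge [[652.96094134 -19.0765699   66.        ]] edge [[611.79055182 -19.99363748 231.13073007]]
lens [793.96609587 -26.16848478 266.01705127] [-0.09196824 -0.01208686  0.0311639   0.09131588]
twin [499.988 273.003 169.901]
[[-0.9, -0.4], [-0.7, -0.2], [-0.6, 0.7], [-0.8, -0.3], [-0.2, -0.5], [-0.5, -1.3], [-0.1, -1.5], [0.2, -1.0], [0.7, -0.0], [0.6, 0.7]]
```

```bash
cat >> h.py <<'E'
def Rq(q): return R.from_quat([q[1],q[2],q[3],q[0]])
def down(yaw,tilt=0):
    # tool x along +x(yaw), z down; tilt>0: fingers point down and forward (body leans to robot)
    x=np.array([1,0,0.]);z=np.array([0,0,-1.]);y=np.cross(z,x)
    return R.from_euler('z',yaw)*R.from_euler('y',-tilt)*R.from_matrix(np.c_[x,y,z])
def rel(pos,rot):
    s=arm.state(); R0=Rq(s['eef_rot']); d=R0.inv().apply(np.array(pos)-s['position'])/150
    w=(R0.inv()*rot).as_rotvec()/(np.pi/2); return np.r_[d,w]
def show(pos,rot,label=""): print(label,np.round(rel(pos,rot),3).tolist())
E
python3 - <<'E'
from h import *
show([660,-20,300],down(.02)); show([310,-413,300],down(.02))
E
```

```text
[4.086, -2.193, -0.459, -0.001, 0.0, 0.211]
 [0.994, -0.534, -0.463, -0.001, 0.0, 0.211]
```

>>> {"op": "servo_tool", "data": {
  "series": [
    [0.33,-0.18,-0.46,0,0,0.07,-1],
    [0.66,-0.35,-0.46,0,0,0.14,-1],
    [1,-0.53,-0.46,0,0,0.21,-1],
    [1,-0.53,-0.46,0,0,0.21,-1]
  ],
  "squeeze": 60
}}

```text
time: 0.55
position: [312.3, -411.8, 300.4]
eef_rot: [-0.001, 1.0, 0.009, 0.0]
contact_force: [0.7, -1.1, -0.3]
gripper_width: 28.3
```

Run:
```python
from h import *
s=arm.state();print(s['time'],s['position'],s['q'],s['contact_force'])
show([660,-20,300],down(.02))
```

```text
0.55 [ 312.26480862 -411.82829236  300.39175623] [-1.09029570e+00  3.50820219e-02  1.58991764e+00  1.10442745e-03
  1.51721610e+00  4.61463070e-01] [ 0.6808505  -1.09213919 -0.30397164]
 [2.367, -2.568, 0.007, -0.001, -0.0, -0.001]
```

>>> {"op": "servo_tool", "data": {
  "series": [
    [0.26,-0.28,0,0,0,0,-1],
    [0.52,-0.56,0,0,0,0,-1],
    [0.78,-0.85,0,0,0,0,-1],
    [0.9,-1,0,0,0,0,-1]
  ]
}}

```text
time: 0.95
position: [442.9, -260.4, 300.5]
eef_rot: [-0.001, 1.0, 0.009, 0.0]
contact_force: [-0.2, 0.3, 0.2]
gripper_width: -0.0
```

>>> {"op": "servo_tool", "data": {
  "series": [
    [0.26,-0.28,0,0,0,0,-1],
    [0.52,-0.56,0,0,0,0,-1],
    [0.78,-0.85,0,0,0,0,-1],
    [0.9,-1,0,0,0,0,-1]
  ]
}}

```text
time: 1.35
position: [573.6, -109.1, 300.3]
eef_rot: [-0.0, 1.0, 0.009, 0.0]
contact_force: [0.2, -0.3, -0.3]
gripper_width: 0.5
```

Run:
```python
from h import *
s=arm.state();print(s['time'],s['position'],s['q'],s['contact_force'])
show([665,-20,300],down(.02))
show([665,-20,195],down(.02))
```

```text
1.35 [ 573.64040957 -109.05114428  300.34670489] [-3.36564388e-01  1.81227727e-01  1.42936390e+00  9.80995474e-04
  1.53099708e+00  1.21537254e+00] [ 0.17428011 -0.2722801  -0.26879613]
 [0.62, -0.582, 0.003, -0.001, -0.0, -0.001]
 [0.62, -0.581, 0.703, -0.001, -0.0, -0.001]
```

>>> {"op": "servo_tool", "data": {
  "series": [
    [0.31,-0.29,0,0,0,0,-1],
    [0.62,-0.58,0,0,0,0,-1],
    [0.62,-0.58,0,0,0,0,-1],
    [0.62,-0.58,0.33,0,0,0,-1],
    [0.62,-0.58,0.7,0,0,0,-1],
    [0.62,-0.58,0.7,0,0,0,-1]
  ]
}}

```text
time: 1.95
position: [659.2, -18.8, 185.9]
eef_rot: [-0.002, 1.0, 0.01, -0.009]
contact_force: [-1.2, 0.2, -1.6]
gripper_width: 0.1
```

Run:
```python
from h import *
s=arm.state();print(s['time'],s['position'],s['q'],s['contact_force'])
for n in("side","wrist"): cv2.imwrite(f"pics/{n}1.png",arm.camera(n))
im=cv2.imread("pics/side1.png");cv2.imwrite("pics/side1c.png",cv2.resize(im[100:290,100:330],None,fx=3,fy=3))
# arc waypoints relative to now, tip contacting outer face at radius 150, finger half thickness ~8
h=np.array([653,-20,66])
for a in (1.28,1.1,.9,.7,.5,.3,.15,.0):
    p=h+150*np.array([-np.cos(a),0,np.sin(a)])+8*np.array([np.sin(a),0,np.cos(a)])
    print(a,np.round(p),np.round(rel(p,down(.02))[:3],3))
```

```text
1.95 [659.2032863  -18.80895277 185.94209182] [-1.60040916e-01  4.29714405e-01  1.34737575e+00  9.05735525e-04
  1.38195147e+00  1.39096280e+00] [-1.24856982  0.18578414 -1.59350784]
1.28 [618. -20. 212.] [-0.306 -0.006 -0.124]
1.1 [592. -20. 203.] [-0.476 -0.009 -0.065]
0.9 [566. -20. 188.] [-0.649 -0.012  0.034]
0.7 [543. -20. 169.] [-0.799 -0.015  0.167]
0.5 [525. -20. 145.] [-0.92  -0.017  0.326]
0.3 [512. -20. 118.] [-1.006 -0.018  0.506]
0.15 [506. -20.  96.] [-1.047 -0.018  0.651]
0.0 [503. -20.  74.] [-1.065 -0.019  0.8  ]
```

View pics/side1c.png

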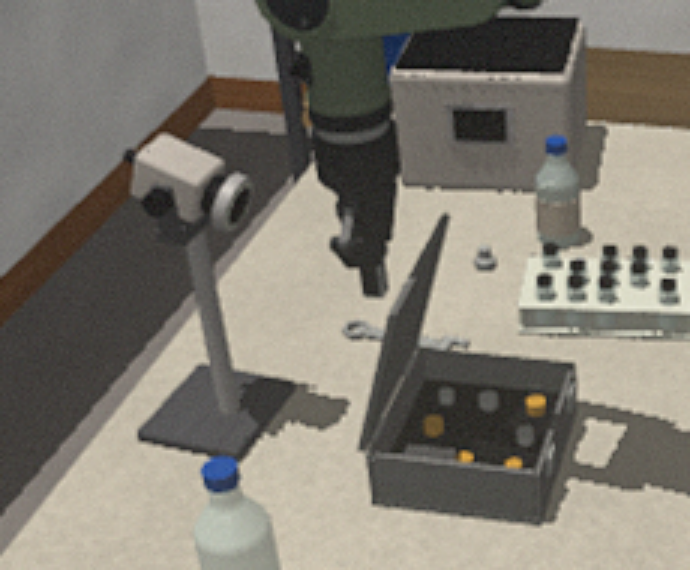

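>>> {"op": "servo_tool", "data": {
  "series": [
    [-0.08,0,-0.1,0,0,0,-1],
    [-0.16,0,-0.12,0,0,0,-1],
    [-0.24,0,-0.12,0,0,0,-1],
    [-0.32,0,-0.11,0,0,0,-1],
    [-0.4,0,-0.09,0,0,0,-1],
    [-0.48,-0.01,-0.06,0,0,0,-1],
    [-0.56,-0.01,-0.02,0,0,0,-1],
    [-0.65,-0.01,0.03,0,0,0,-1]
  ]
}}

```text
time: 2.85
position: [569.5, -21.5, 194.7]
eef_rot: [0.0, 1.0, 0.009, 0.003]
contact_force: [1.4, 0.4, -0.4]
gripper_width: 0.2
```

Run:
```python
from h import *
s=arm.state();print(s['time'],s['position'],s['contact_force'])
h=np.array([653,-20,66])
for a in (.9,.7,.5,.3,.15,.0):
    p=h+150*np.array([-np.cos(a),0,np.sin(a)])+8*np.array([np.sin(a),0,np.cos(a)])
    print(a,np.round(p),np.round(rel(p,down(.02)),3))
im=arm.camera("side");cv2.imwrite("pics/side2c.png",cv2.resize(im[100:290,100:330],None,fx=3,fy=3))
```

```text
2.85 [569.48734638 -21.45962369 194.71395139] [ 1.3972362   0.44346026 -0.42841659]
0.9 [566. -20. 188.] [-0.023 -0.01   0.041  0.    -0.004 -0.001]
0.7 [543. -20. 169.] [-0.175 -0.013  0.172  0.    -0.004 -0.001]
0.5 [525. -20. 145.] [-0.297 -0.015  0.33   0.    -0.004 -0.001]
0.3 [512. -20. 118.] [-0.386 -0.017  0.509  0.    -0.004 -0.001]
0.15 [506. -20.  96.] [-0.428 -0.018  0.653  0.    -0.004 -0.001]
0.0 [503. -20.  74.] [-0.448 -0.018  0.802  0.    -0.004 -0.001]
```

View pics/side2c.png

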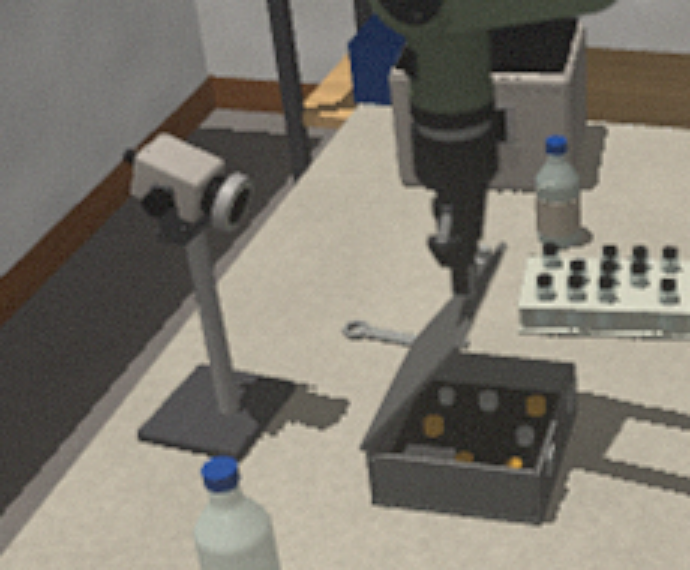

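The lid is closing: its near free corner has moved to about (470,310) and the finger is on the outer face. I'll keep following the arc.

>>> {"op": "servo_tool", "data": {
  "series": [
    [-0.08,0,0.1,0,0,0,-1],
    [-0.16,-0.01,0.17,0,0,0,-1],
    [-0.22,-0.01,0.25,0,0,0,-1],
    [-0.28,-0.01,0.33,0,0,0,-1],
    [-0.33,-0.01,0.42,0,0,0,-1],
    [-0.37,-0.02,0.5,0,0,0,-1],
    [-0.4,-0.02,0.57,0,0,0,-1],
    [-0.42,-0.02,0.64,0,0,0,-1]
  ]
}}

```text
time: 3.7
position: [504.2, -19.5, 97.4]
eef_rot: [0.0, 1.0, 0.009, 0.001]
contact_force: [1.2, -0.1, 1.0]
gripper_width: -0.2
```

Run:
```python
from h import *
s=arm.state();print(s['time'],s['position'],s['contact_force'])
h=np.array([653,-20,66])
for a in (.0,):
    p=h+150*np.array([-np.cos(a),0,np.sin(a)])+8*np.array([np.sin(a),0,np.cos(a)])
    print(a,np.round(p),np.round(rel(p,down(.02)),3))
```

```text
3.7 [504.22921878 -19.48044994  97.36637679] [ 1.21428322 -0.12441215  0.9639715 ]
0.0 [503. -20.  74.] [-0.009  0.003  0.156  0.    -0.002 -0.001]
```

>>> {"op": "servo_tool", "data": {
  "series": [
    [0,0,0.06,0,0,0,-1],
    [0,0,0.12,0,0,0,-1],
    [0,0,0.15,0,0,0,-1],
    [0,0,0.165,0,0,0,-1],
    [0,0,0.165,0,0,0,-1]
  ]
}}

```text
time: 4.2
position: [503.9, -19.4, 73.5]
eef_rot: [-0.0, 1.0, 0.009, 0.0]
contact_force: [-4.8, 0.3, 9.0]
gripper_width: 0.3
```

Run:
```python
from h import *
s=arm.state();print(s['time'],s['position'],s['contact_force'])
im=arm.camera("side");cv2.imwrite("pics/side3c.png",cv2.resize(im[100:290,100:330],None,fx=3,fy=3))
```

```text
4.2 [503.94189972 -19.41684196  73.45180119] [-4.76920394  0.33105347  9.00541424]
```

View pics/side3c.png

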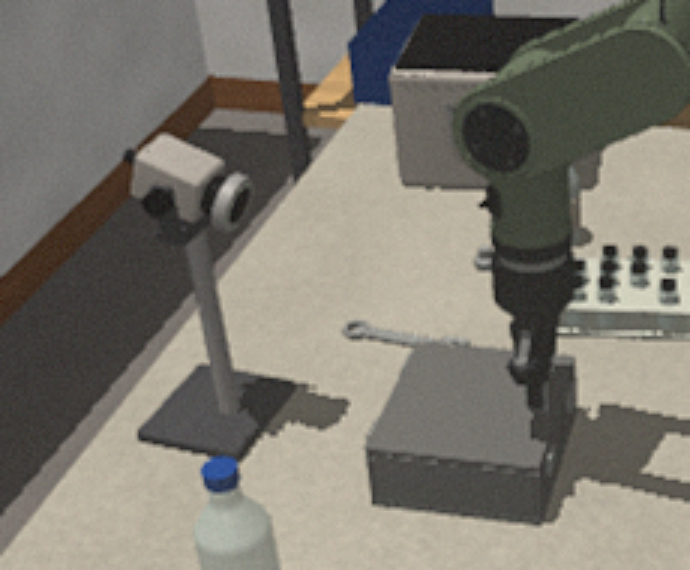

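The lid lies flat, with 9 N resisting at z = 73.5 mm. I'll press slightly more, then lift.

>>> {"op": "servo_tool", "data": {
  "series": [
    [0,0,0.015,0,0,0,-1],
    [0,0,0.02,0,0,0,-1],
    [0,0,0.02,0,0,0,-1]
  ]
}}

```text
time: 4.55
position: [504.0, -19.4, 73.3]
eef_rot: [0.0, 1.0, 0.009, -0.0]
contact_force: [-9.5, 1.3, 21.2]
gripper_width: -0.4
```

Run:
```python
from h import *
s=arm.state();print(s['time'],s['position'],s['contact_force'])
# look pose: wrist camera with view along +x and up 0 from (500,-26,~250): tool tilted so camera z points to lens
T=np.array(arm.calibration("wrist")["T_tool_cam"])
for tilt in (.6,.8,1.0,1.2):
    rot=down(-.03,tilt); print(tilt,"cam z",rot.apply(T[:3,2]),"cam off",rot.apply(T[:3,3]))
```

```text
4.55 [503.98714396 -19.44903691  73.30371124] [-9.49802615  1.34087402 21.1901244 ]
0.6 cam z [ 0.31606093 -0.00892463 -0.94869692] cam off [-23.33842118   0.29844611 157.05466219]
0.8 cam z [ 0.49815326 -0.01438904 -0.8669696 ] cam off [-54.06135159   1.22041063 149.28770462]
1.0 cam z [ 0.66038647 -0.0192575  -0.75067894] cam off [-82.62950693   2.07771249 135.56911737]
1.2 cam z [ 0.79629281 -0.02333591 -0.60446107] cam off [-107.90396498    2.83617379  116.44581722]
```

Run:
```python
from h import *
show([504,-19,200],down(0,0)); show([590,-20,250],down(-0.03,1.2))
```

```text
[-0.0, -0.003, -0.845, 0.0, 0.0, 0.012]
 [0.573, 0.015, -1.178, -0.019, 0.764, 0.027]
```

>>> {"op": "servo_tool", "data": {
  "series": [
    [0,0,-0.25,0,0,0,-1],
    [0,0,-0.5,0,0.09,0,-1],
    [0,0,-0.75,0,0.18,0,-1],
    [0,0,-1,0,0.27,0,-1],
    [0.1,0,-1,0,0.36,0,-1],
    [0.2,0,-1,0,0.45,0,-1],
    [0.3,0,-1,-0.01,0.54,0.02,-1],
    [0.4,0,-1,-0.01,0.63,0.02,-1]
  ]
}}

```text
time: 5.35
position: [554.4, -11.4, 221.6]
eef_rot: [-0.005, 0.9, -0.001, 0.436]
contact_force: [-0.3, 1.6, -0.1]
gripper_width: -0.1
```

Run:
```python
from h import *
s=arm.state();print(s['time'],s['position'],s['q'],s['contact_force'])
show([590,-20,250],down(-0.03,1.2))
```

```text
5.35 [554.35261451 -11.41975802 221.58410695] [-0.33085749 -0.24715152  2.27887831  0.8607621   0.35405852  0.53844   ] [-0.30477886  1.56375604 -0.05309307]
 [0.296, 0.056, 0.069, -0.021, 0.189, 0.004]
```

Run:
```python
from h import *
s=arm.state();im=arm.camera("wrist");cv2.imwrite("pics/w2.png",im)
import pickle;pickle.dump((s['position'],s['eef_rot']),open("w2.pkl","wb"));print(arm.state()['position'])
```

```text
[554.46080242 -10.67277863 220.83098037]
```

View pics/w2.png

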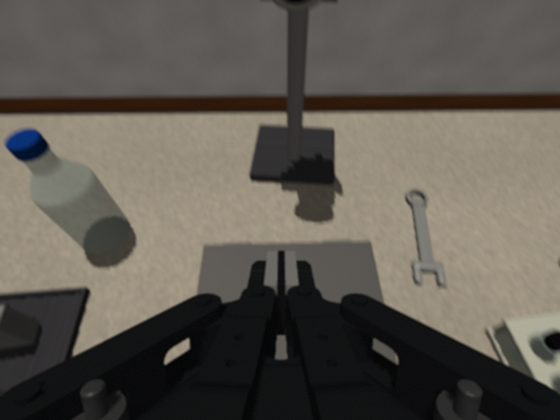

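The camera's base shows at (293,150) and its head is just off the top edge at (297,0). I'll go higher.

Run:
```python
from h import *
show([554,-20,350],down(-0.03,.85));
```

```text
[0.674, 0.051, -0.537, -0.022, -0.033, 0.008]
```

>>> {"op": "servo_tool", "data": {
  "series": [
    [0.22,0.01,-0.18,0,-0.01,0,-1],
    [0.44,0.03,-0.36,-0.01,-0.02,0,-1],
    [0.67,0.05,-0.54,-0.02,-0.03,0,-1],
    [0.67,0.05,-0.54,-0.02,-0.03,0,-1],
    [0.67,0.05,-0.54,-0.02,-0.03,0,-1]
  ]
}}

```text
time: 5.9
position: [554.1, -20.4, 353.0]
eef_rot: [0.009, 0.909, -0.007, 0.416]
contact_force: [0.3, -0.0, -0.3]
gripper_width: -0.1
```

Run:
```python
from h import *
s=arm.state();im=arm.camera("wrist");cv2.imwrite("pics/w3.png",im);print(s['time'],s['q'],s['qvel'])
import pickle;pickle.dump((s['position'],s['eef_rot']),open("w3.pkl","wb"));print(s['position'],arm.state()['position'])
im=arm.camera("side");cv2.imwrite("pics/s3.png",im);cv2.imwrite("pics/s3c.png",cv2.resize(im[135:260,135:215],None,fx=4.7,fy=4.7,interpolation=cv2.INTER_CUBIC))
im=arm.camera("top");cv2.imwrite("pics/t3.png",im);cv2.imwrite("pics/t3c.png",cv2.resize(im[55:125,255:315],None,fx=8,fy=8,interpolation=cv2.INTER_CUBIC))
```

```text
5.9 [-0.31974301 -0.42083377  2.08144527  0.35481317  0.67473789  1.08351647] [-0.0029782   0.02945778  0.07952577  0.01502146  0.00497055 -0.01477193]
[554.09190229 -20.4177006  352.9751591 ] [553.14322728 -20.00978409 350.04305105]
```

View pics/w3.png

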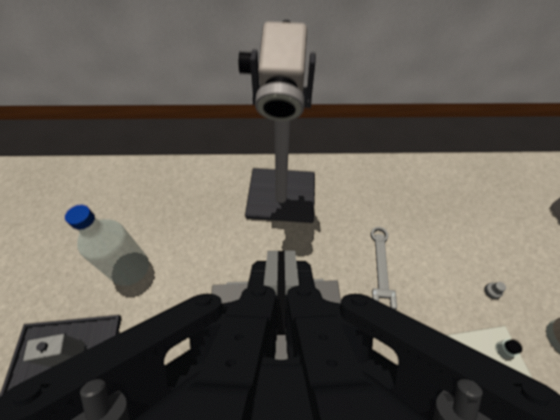

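View pics/s3c.png

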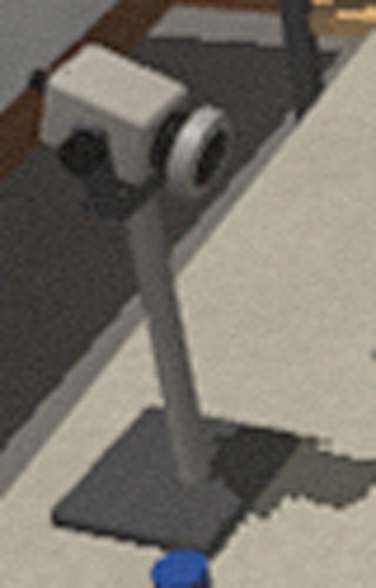

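View pics/t3c.png

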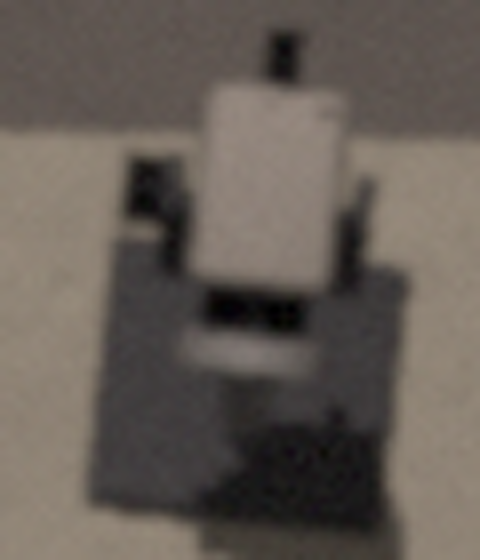

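Run:
```python
import cv2
im=cv2.imread("pics/w3.png");cv2.imwrite("pics/w3c.png",cv2.resize(im[10:130,230:330],None,fx=5,fy=5,interpolation=cv2.INTER_CUBIC))
im=cv2.imread("pics/s3.png");cv2.imwrite("pics/s3d.png",cv2.resize(im[138:190,138:193],None,fx=11,fy=11,interpolation=cv2.INTER_CUBIC))
```

```text
(no output)
```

View pics/w3c.png

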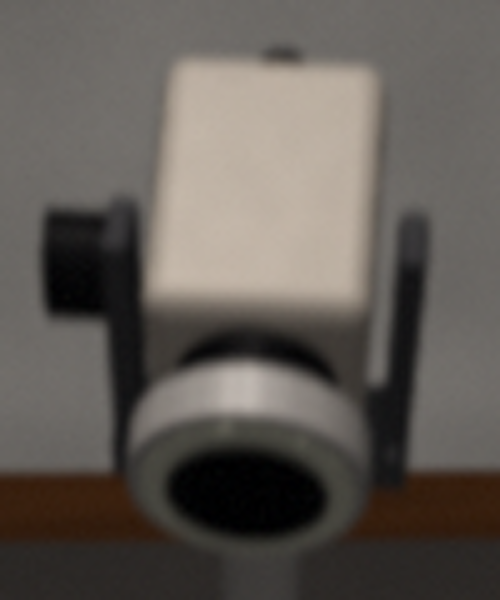

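View pics/s3d.png

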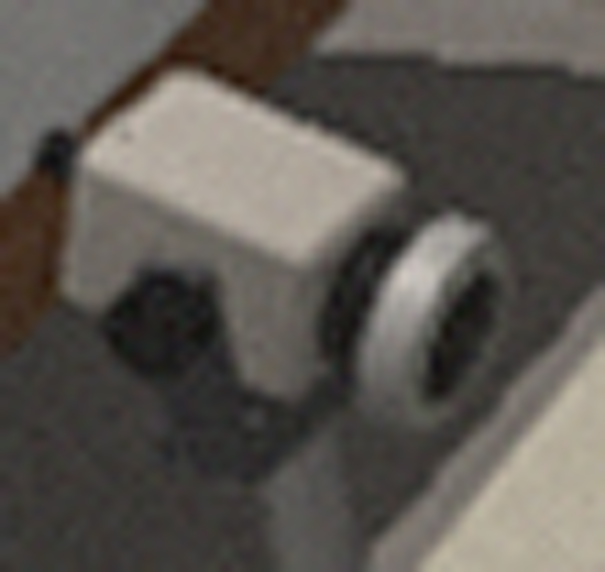

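```bash
cat > fitcam.py <<'E'
from h import *
import pickle
def wristP(pk):
    p,q=pickle.load(open(pk,"rb")); w=arm.calibration("wrist")
    T=np.eye(4);T[:3,:3]=Rq(q).as_matrix();T[:3,3]=p
    return np.array(w["camera_matrix"]),np.linalg.inv(T@np.array(w["T_tool_cam"]))
KW,TW=wristP("w3.pkl")
wc=lambda x,y:(230+x/5,10+y/5); sc=lambda x,y:(138+x/11,138+y/11); tc=lambda x,y:(255+x/8,55+y/8)
# (view, local pt (xoff from box front: x<0 behind; 'L' for lens), uv)
O=[("w",(-70,26,25),wc(170,58)),("w",(-70,-26,25),wc(385,65)),("w",(0,26,25),wc(142,300)),("w",(0,-26,25),wc(368,310)),
("w","L",wc(249,485)),("side","L",sc(463,325)),
("side",(-70,26,25),sc(80,160)),("side",(-70,-26,25),sc(180,68)),("side",(0,-26,25),sc(410,180)),("side",(0,26,25),sc(300,265)),
("side",(-70,26,-25),sc(62,298)),("side",(0,26,-25),sc(270,398)),
("top",(-70,26,25),tc(210,85)),("top",(-70,-26,25),tc(345,92)),("top",(0,26,25),tc(188,285)),("top",(0,-26,25),tc(332,288))]
def axes(yaw,t):  # x toward lens front? focus x points focus->lens i.e. away from robot & up; box local x = from back to front = -focus x
    X=np.array([np.cos(t)*np.cos(yaw),np.cos(t)*np.sin(yaw),np.sin(t)]);Z=np.array([-np.sin(t)*np.cos(yaw),-np.sin(t)*np.sin(yaw),np.cos(t)]);return X,np.cross(Z,X),Z
def res(p):
    X,Y,Z=axes(p[3],p[4]); L=p[:3]; out=[]
    for n,q,uv in O:
        P=L if q=="L" else L+X*(p[5]-q[0])+Y*q[1]+Z*q[2]
        e=(proj(n,P)[0] if n!="w" else proj(n,P,KW,TW)[0])-uv
        out.append(e)
    return np.concatenate(out)
if __name__=="__main__":
    r=least_squares(res,[794,-26,266,0,.35,20],loss='soft_l1'); p=r.x
    print(np.round(p,3)); print(np.round(res(p).reshape(-1,2),1).tolist())
    cov=np.linalg.inv(r.jac.T@r.jac);print("sd",np.round(np.sqrt(np.diag(cov)),3))
    X,Y,Z=axes(p[3],p[4]); print("focus",p[:3]-180*X)
    for v in("w","side","top"):
        keep=[o for o in O if o[0]==v]; 
    for drop in("w","side","top"):
        sv=list(O); O[:]=[o for o in sv if o[0]!=drop]; rr=least_squares(res,p,loss='soft_l1'); O[:]=sv
        X,Y,Z=axes(rr.x[3],rr.x[4]); print("drop",drop,np.round(rr.x,3),np.round(rr.x[:3]-180*X))
E
python3 fitcam.py
```

```text
[ 7.88675e+02 -2.55160e+01  2.65326e+02 -9.30000e-02  2.78000e-01
  2.80490e+01]
[[-0.7, -0.4], [0.8, 0.2], [-0.7, 0.1], [1.3, 0.5], [-0.0, 0.1], [-0.5, 0.4], [-1.2, -0.5], [-0.2, -0.2], [0.8, -1.5], [1.4, -0.7], [-0.3, 1.6], [2.8, 1.6], [-0.6, -1.7], [0.8, -0.5], [-0.5, -1.2], [-0.5, 0.4]]
sd [1.996 0.856 1.416 0.015 0.019 1.479]
focus [616.34597379  -9.43583602 215.88703377]
drop w [ 7.89711e+02 -2.72790e+01  2.61592e+02 -7.30000e-02  3.36000e-01
  2.84670e+01] [620. -15. 202.]
drop side [ 7.86449e+02 -2.58000e+01  2.67210e+02 -8.50000e-02  2.64000e-01
  2.78390e+01] [613. -11. 220.]
drop top [ 7.89691e+02 -2.52870e+01  2.64489e+02 -9.90000e-02  2.79000e-01
  2.85240e+01] [618.  -8. 215.]
```

```bash
cat > fit2.py <<'E'
from fitcam import *
import fitcam
def res2(p):
    X,Y,Z=axes(p[3],p[4]); L=p[:3]; out=[]
    s=p[6]
    for n,q,uv in O:
        if q=="L":P=L
        else:
            c=np.array([-35,0,0]); d=np.array(q)-c; d=d-np.sign(d)*s; q2=c+d
            P=L+X*(p[5]-q2[0])+Y*q2[1]+Z*q2[2]
        out.append((proj(n,P)[0] if n!="w" else proj(n,P,KW,TW)[0])-uv)
    return np.concatenate(out+[[ (s-2)/1.5 ]])
p=[788,-26,265,-.09,.3,28,2]
sv=list(O)
for drop in(None,"w","side","top"):
    O[:]=[o for o in sv if o[0]!=drop]
    r=least_squares(res2,p,loss='soft_l1');X,Y,Z=axes(r.x[3],r.x[4])
    print(drop,np.round(r.x,3),"focus",np.round(r.x[:3]-180*X),r.cost, np.round(np.sqrt(np.diag(np.linalg.inv(r.jac.T@r.jac)))[:5],3))
    if drop is None: print(np.round(r.fun[:-1].reshape(-1,2),1).tolist())
E
python3 fit2.py
```

```text
None [ 7.89309e+02 -2.54700e+01  2.64805e+02 -9.20000e-02  3.15000e-01
  2.81300e+01  1.46500e+00] focus [619. -10. 209.] 5.903440671112998 [1.954 0.788 1.368 0.013 0.021]
[[0.2, -0.2], [-0.6, 0.3], [0.7, 0.1], [-0.1, 0.3], [-0.1, 0.1], [-0.7, 0.6], [-0.3, -0.9], [0.0, -0.2], [0.1, -1.0], [1.2, -0.8], [0.0, 0.1], [2.2, 0.5], [-0.3, -1.0], [0.2, 0.1], [-0.0, -1.6], [-1.0, -0.0]]
w [ 7.89598e+02 -2.69530e+01  2.61660e+02 -7.20000e-02  3.47000e-01
  2.91750e+01  1.93400e+00] focus [621. -15. 201.] 4.497829159876782 [3.606 2.905 3.277 0.038 0.041]
side [ 7.86714e+02 -2.55510e+01  2.67027e+02 -8.90000e-02  2.99000e-01
  2.77780e+01  1.27000e+00] focus [615. -10. 214.] 1.5571706305448607 [2.913 0.775 2.104 0.013 0.027]
top [ 7.89962e+02 -2.52910e+01  2.64279e+02 -9.60000e-02  3.16000e-01
  2.84330e+01  1.45800e+00] focus [620.  -9. 208.] 3.987551873711137 [2.099 0.849 1.48  0.014 0.022]
```

Run:
```python
from h import *
show([480,120,300],down(.15,0)); 
show([480,273,220],down(.255,0));
```

```text
[-0.564, -0.923, -0.173, 0.05, -0.54, -0.1]
 [-0.973, -1.947, 0.159, 0.078, -0.538, -0.163]
```

>>> {"op": "servo_tool", "data": {
  "series": [
    [-0.1,-0.15,-0.03,0.01,-0.09,-0.02,1],
    [-0.2,-0.3,-0.06,0.02,-0.18,-0.04,1],
    [-0.3,-0.46,-0.09,0.03,-0.27,-0.05,1],
    [-0.4,-0.62,-0.12,0.04,-0.36,-0.07,1],
    [-0.5,-0.78,-0.15,0.05,-0.45,-0.09,1],
    [-0.56,-0.92,-0.17,0.05,-0.54,-0.1,1],
    [-0.56,-0.92,-0.17,0.05,-0.54,-0.1,1]
  ]
}}

```text
time: 6.75
position: [480.9, 121.3, 295.7]
eef_rot: [-0.0, 0.997, 0.076, -0.005]
contact_force: [0.3, -0.5, -0.3]
gripper_width: 85.8
```

Run:
```python
from h import *
s=arm.state();print(s['time'],s['position'],s['q'],s['contact_force'])
show([480,270,220],down(.255,0));
```

```text
6.75 [480.90003377 121.3055049  295.68020963] [ 7.23102813e-02 -2.28588454e-03  1.63743460e+00  1.41930142e-04
  1.51615012e+00  1.49064428e+00] [ 0.32796969 -0.52689463 -0.34485251]
 [0.149, -0.98, 0.504, -0.001, 0.006, -0.065]
```

>>> {"op": "servo_tool", "data": {
  "series": [
    [0.05,-0.3,0.15,0,0,-0.03,1],
    [0.1,-0.6,0.3,0,0,-0.05,1],
    [0.15,-0.9,0.45,0,0,-0.065,1],
    [0.15,-0.98,0.5,0,0,-0.065,1],
    [0.15,-0.98,0.5,0,0,-0.065,1],
    [0.15,-0.98,0.5,0,0,-0.065,1]
  ]
}}

```text
time: 7.35
position: [479.5, 269.0, 219.8]
eef_rot: [0.0, 0.992, 0.127, -0.005]
contact_force: [1.0, -0.1, -0.4]
gripper_width: 85.5
```

Run:
```python
from h import *
import pickle
s=arm.state();print(s['time'],s['position'],s['qvel'])
cv2.imwrite("pics/w4.png",arm.camera("wrist"));pickle.dump((s['position'],s['eef_rot']),open("w4.pkl","wb"))
```

```text
7.35 [479.4905726  268.99805171 219.77729897] [-0.02457405 -0.02281342 -0.02191209  0.00069349  0.00383224 -0.00056477]
```

View pics/w4.png

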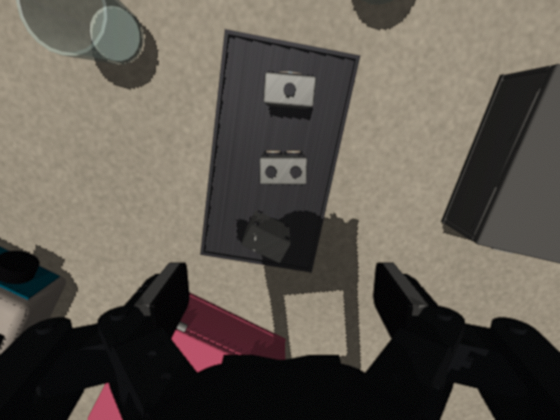

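The middle block at (283,170) has two plugs on top, and its two ports stick out on the far side at (273,152) and (293,152). That confirms it as the twin head. One enlarged crop next.

Run:
```python
import cv2
im=cv2.imread("pics/w4.png");cv2.imwrite("pics/w4c.png",cv2.resize(im[135:205,240:330],None,fx=8,fy=8,interpolation=cv2.INTER_CUBIC))
```

```text
(no output)
```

View pics/w4c.png

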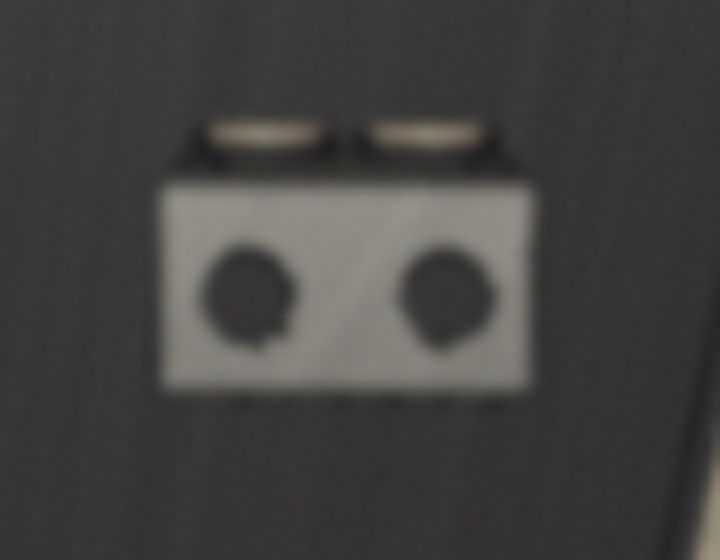

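The crop clearly shows the two plugs and the two ports on the far face. Top-face corners in the crop are (162,185), (533,185), (532,388) and (162,388).

Run:
```python
from h import *
import pickle
p,q=pickle.load(open("w4.pkl","rb"));w=arm.calibration("wrist");K=np.array(w["camera_matrix"])
T=np.eye(4);T[:3,:3]=Rq(q).as_matrix();T[:3,3]=p;T=T@np.array(w["T_tool_cam"])
def rz(u,v,z):
    d=T[:3,:3]@np.linalg.solve(K,[u,v,1]);return T[:3,3]+d*(z-T[2,3])/d[2]
c=[rz(240+x/8,135+y/8,60) for x,y in[(162,185),(533,185),(532,388),(162,388)]]
c=np.array(c);print(np.round(c,1));print("centre",c.mean(0));Y=(c[0]+c[3]-c[1]-c[2]);print("yaw",np.arctan2(-Y[0],Y[1]),np.linalg.norm(Y)/2, "dep",np.linalg.norm(c[0]-c[3]))
m=c.mean(0);yaw=np.arctan2(-Y[0],Y[1])
show([m[0],m[1],100],down(yaw));show([m[0],m[1],13],down(yaw))
```

```text
[[508.5 296.9  60. ]
 [519.7 253.7  60. ]
 [495.8 247.1  60. ]
 [484.4 291.1  60. ]]
centre [502.07489305 272.19069025  60.        ]
yaw 0.2537578475970644 45.01277771586974 dep 24.766310191515345
 [0.154, 0.015, 0.803, -0.001, 0.006, -0.0]
 [0.16, 0.016, 1.383, -0.001, 0.006, -0.0]
```

>>> {"op": "servo_tool", "data": {
  "series": [
    [0.15,0.015,0.2,0,0,0,1],
    [0.155,0.015,0.5,0,0,0,1],
    [0.155,0.015,0.8,0,0,0,1],
    [0.155,0.015,0.8,0,0,0,1]
  ]
}}

```text
time: 7.8
position: [497.4, 268.5, 94.5]
eef_rot: [0.002, 0.992, 0.125, -0.011]
contact_force: [-1.1, -1.3, -0.6]
gripper_width: 85.5
```

Run:
```python
from h import *
s=arm.state();print(s['time'],s['position'])
show([502,272,13],down(.254)); cv2.imwrite("pics/w5.png",arm.camera("wrist"))
```

```text
7.8 [497.35662256 268.52748612  94.5393303 ]
 [0.048, -0.015, 0.543, 0.001, 0.014, -0.002]
```

View pics/w5.png

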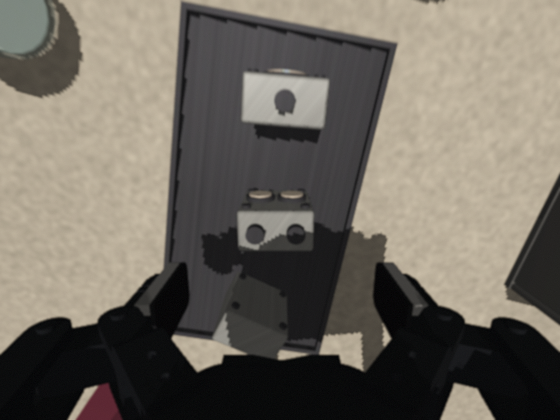

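>>> {"op": "servo_tool", "data": {
  "series": [
    [0.045,-0.015,0.1,0,0.01,0,1],
    [0.045,-0.015,0.25,0,0.01,0,1],
    [0.045,-0.015,0.4,0,0.01,0,1],
    [0.045,-0.015,0.5,0,0.01,0,1],
    [0.045,-0.015,0.54,0,0.01,0,1],
    [0.045,-0.015,0.54,0,0.01,0,1],
    [0.045,-0.015,0.54,0,0.01,0,1]
  ]
}}

```text
time: 8.55
position: [506.1, 273.7, 18.7]
eef_rot: [-0.0, 0.992, 0.125, 0.001]
contact_force: [0.6, 0.1, 0.3]
gripper_width: 85.2
```

Run:
```python
from h import *
s=arm.state();print(s['time'],s['position'],s['contact_force'])
show([502,272,13],down(.254)); cv2.imwrite("pics/w6.png",arm.camera("wrist"))
```

```text
8.55 [506.12701783 273.74669097  18.71139207] [0.63132553 0.06833286 0.31307212]
 [-0.03, 0.004, 0.038, -0.0, -0.002, -0.002]
```

View pics/w6.png

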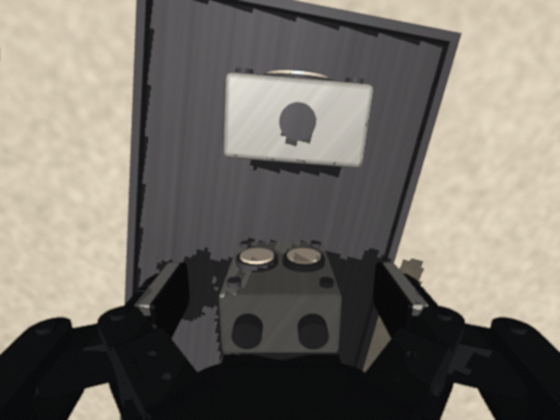

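The block sits between the fingers: its top face spans columns 220–340 and the fingers are at 165 and 395. A small correction, then close.

>>> {"op": "servo_tool", "data": {
  "series": [
    [-0.03,0,0.03,0,0,0,1],
    [-0.03,0,0.03,0,0,0,1],
    [-0.03,0,0.03,0,0,0,-1],
    [-0.03,0,0.03,0,0,0,-1],
    [-0.03,0,0.03,0,0,0,-1],
    [-0.03,0,0.03,0,0,0,-1],
    [-0.03,0,0.03,0,0,0,-1],
    [-0.03,0,0.03,0,0,0,-1]
  ],
  "squeeze": 80
}}

```text
time: 9.4
position: [502.2, 273.0, 14.6]
eef_rot: [-0.0, 0.992, 0.125, 0.002]
contact_force: [0.2, 0.9, 1.3]
gripper_width: 45.0
```

Run:
```python
from h import *
s=arm.state();print(s['time'],s['position'],s['contact_force'],s['gripper_width'])
show([502,272,13],down(.254)); cv2.imwrite("pics/w7.png",arm.camera("wrist"))
print(arm.state()['gripper_width'])
```

```text
9.4 [502.2367361  272.98263051  14.55729007] [0.24651841 0.89656828 1.28668235] 45.04528481576896
 [-0.003, 0.006, 0.01, -0.0, -0.002, -0.002]
45.07189815081242
```

View pics/w7.png

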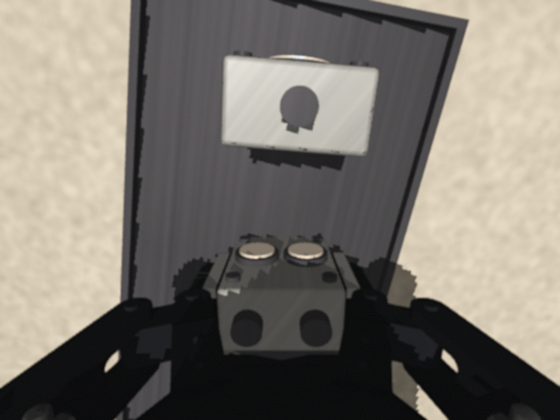

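The block is gripped at 45 mm width. Now straight up.

>>> {"op": "servo_tool", "data": {
  "series": [
    [0,0,-0.1,0,0,0,-1],
    [0,0,-0.3,0,0,0,-1],
    [0,0,-0.55,0,0,0,-1],
    [0,0,-0.8,0,0,0,-1],
    [0,0,-1,0,0,0,-1],
    [0,0,-1,0,0,0,-1],
    [0,0,-1,0,0,0,-1]
  ]
}}

```text
time: 10.15
position: [501.1, 272.4, 164.2]
eef_rot: [-0.0, 0.992, 0.125, 0.002]
contact_force: [-0.5, -0.1, -4.9]
gripper_width: 45.0
```

Run:
```python
from h import *
s=arm.state();print(s['time'],s['position'],s['contact_force'],s['gripper_width'])
cv2.imwrite("pics/w8.png",arm.camera("wrist"))
F=np.array([619,-10,209]);rot=down(-.09,.315)
print(rot.as_matrix())
tcp=F+rot.apply([0,0,17.5]); print(tcp)
show([515,130,200],down(.1,.1)); show(tcp,rot)
```

```text
10.15 [501.10172868 272.44971465 164.16015421] [-0.53610331 -0.1300276  -4.87166129] 44.998975371217725
[[ 0.94694825 -0.08987855  0.30856256]
 [-0.0854562  -0.99595273 -0.02784585]
 [ 0.30981647  0.         -0.95079638]]
[624.39984482 -10.48730246 192.36106337]
 [-0.138, 0.942, -0.25, -0.005, 0.064, 0.096]
 [0.335, 2.031, -0.2, -0.034, 0.199, 0.215]
```

View pics/w8.png

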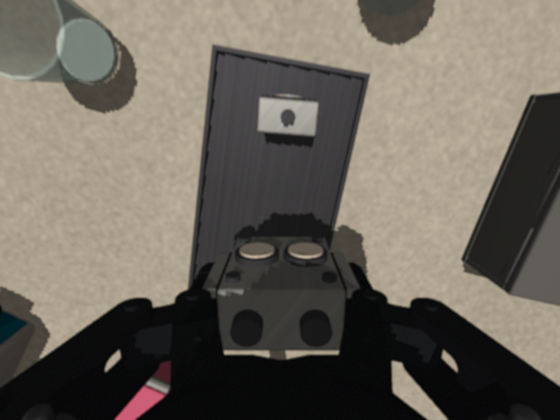

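>>> {"op": "servo_tool", "data": {
  "series": [
    [-0.02,0.15,-0.08,0,0.01,0.02,-1],
    [-0.05,0.35,-0.16,0,0.02,0.04,-1],
    [-0.08,0.55,-0.25,0,0.03,0.06,-1],
    [-0.12,0.75,-0.25,0,0.05,0.08,-1],
    [-0.14,0.94,-0.25,0,0.064,0.1,-1],
    [-0.14,0.94,-0.25,0,0.064,0.1,-1]
  ]
}}

```text
time: 10.8
position: [512.2, 126.9, 196.3]
eef_rot: [-0.005, 0.998, 0.045, 0.046]
contact_force: [-0.4, 0.5, -4.8]
gripper_width: 45.3
```

Run:
```python
from h import *
s=arm.state();print(s['time'],s['position'],s['contact_force'],s['gripper_width'])
F=np.array([619,-10,209]);rot=down(-.09,.315)
show(F+rot.apply([0,0,17.5]),rot)
```

```text
10.8 [512.16850434 126.87416259 196.33695861] [-0.40261113  0.45129923 -4.76625627] 45.25072500632596
 [0.658, 0.979, 0.082, -0.027, 0.142, 0.112]
```

>>> {"op": "servo_tool", "data": {
  "series": [
    [0.1,0.15,0.01,0,0.02,0.02,-1],
    [0.22,0.32,0.03,-0.01,0.05,0.04,-1],
    [0.34,0.5,0.04,-0.01,0.07,0.06,-1],
    [0.46,0.68,0.06,-0.02,0.1,0.08,-1],
    [0.57,0.84,0.07,-0.02,0.12,0.1,-1],
    [0.64,0.95,0.08,-0.03,0.14,0.11,-1],
    [0.66,0.98,0.08,-0.03,0.14,0.11,-1],
    [0.66,0.98,0.08,-0.03,0.14,0.11,-1]
  ]
}}

```text
time: 11.6
position: [623.2, -10.2, 189.9]
eef_rot: [0.009, 0.987, -0.043, 0.153]
contact_force: [0.4, 0.6, -3.6]
gripper_width: 45.1
```

Run:
```python
from h import *
s=arm.state();print(s['time'],s['position'],s['contact_force'],s['gripper_width'])
F=np.array([619,-10,209]);rot=down(-.09,.315)
show(F+rot.apply([0,0,17.5]),rot)
im=arm.camera("side");cv2.imwrite("pics/s9.png",im);cv2.imwrite("pics/s9c.png",cv2.resize(im[130:250,135:275],None,fx=5,fy=5,interpolation=cv2.INTER_CUBIC))
im=arm.camera("wrist");cv2.imwrite("pics/w9.png",im)
im=arm.camera("top");cv2.imwrite("pics/t9.png",im)
```

```text
11.6 [623.24338414 -10.15197426 189.9374565 ] [ 0.37814015  0.56034242 -3.61290225] 45.068544601006025
 [0.012, 0.002, -0.013, 0.002, 0.005, 0.002]
```

View pics/s9c.png

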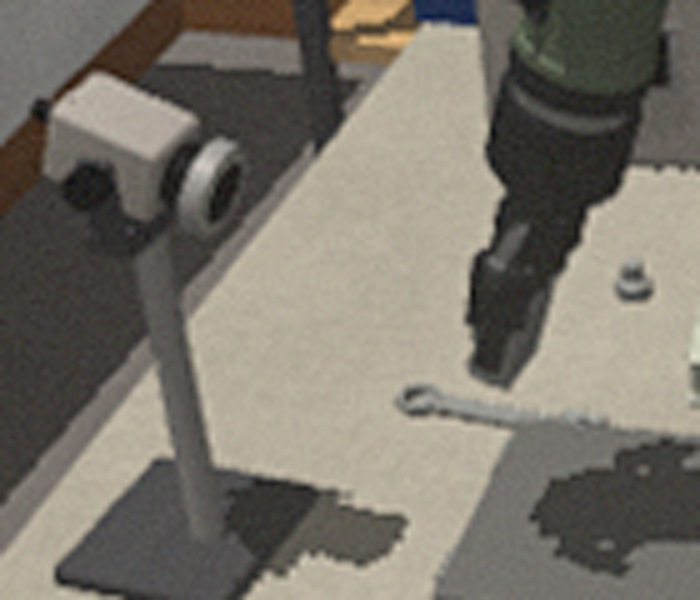

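View pics/w9.png

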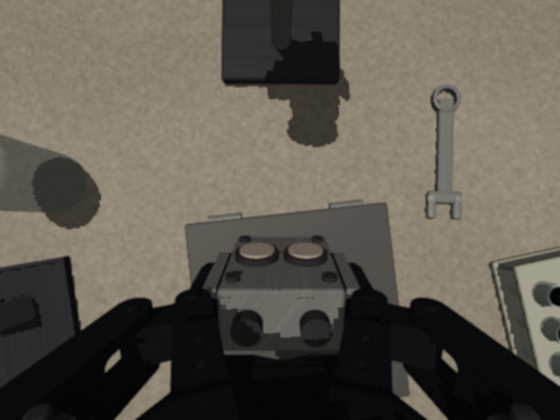

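View pics/t9.png

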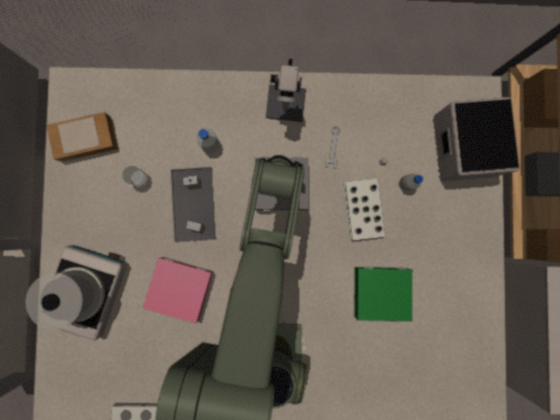

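The block is held, ports toward the lens. In the wrist view the base plate edge is level from (222,82) to (340,82) and the post is at column 282, so yaw and lateral position agree. As a cross-check, the fitted head centre height is 284 mm against the 285 mm given. I'll trim slightly and settle.

>>> {"op": "servo_tool", "data": {
  "series": [
    [0.01,0,-0.01,0,0.005,0,-1],
    [0.01,0,-0.01,0,0.005,0,-1],
    [0.01,0,-0.01,0,0.005,0,-1],
    [0.01,0,-0.01,0,0.005,0,-1],
    [0.01,0,-0.01,0,0.005,0,-1],
    [0.01,0,-0.01,0,0.005,0,-1],
    [0.01,0,-0.01,0,0.005,0,-1],
    [0.01,0,-0.01,0,0.005,0,-1]
  ]
}}

```text
time: 12.55
position: [624.8, -9.5, 193.5]
eef_rot: [0.009, 0.986, -0.043, 0.158]
contact_force: [-0.6, -0.6, -3.1]
gripper_width: 45.3
```

Run:
```python
from h import *
s=arm.state();print(s['time'],s['position'],s['contact_force'],s['gripper_width'],np.abs(s['qvel']).max())
F=np.array([619,-10,209]);rot=down(-.09,.315)
show(F+rot.apply([0,0,17.5]),rot)
# top view of block predicted vs side: project held block and fitted head onto the side picture
im=arm.camera("side")
R0=Rq(s['eef_rot']);c=s['position']+R0.apply([0,0,-17.5])
box=lambda c,M,d:[c+M@(np.array(k)*d/2) for k in [(a,b,e) for a in(-1,1) for b in(-1,1) for e in(-1,1)]]
X=rot.as_matrix()[:,0];Z=-rot.as_matrix()[:,2];Y=np.cross(Z,X);M=np.c_[X,Y,Z];L=F+180*X
big=cv2.resize(im[130:250,135:275],None,fx=5,fy=5,interpolation=cv2.INTER_CUBIC)
def dr(P,d,M,col):
    b=[tuple(int(v) for v in (proj("side",p)[0]-[135,130])*5+2) for p in box(P,M,np.array(d,float))]
    for i in range(8):
        for k in(1,2,4):
            if not i&k: cv2.line(big,b[i],b[i|k],col,1)
dr(c,(26,46,56),R0.as_matrix()*[1,-1,-1],(0,255,0)); dr(L+X*(28+35),(70,52,50),M,(0,0,255))
lp=[(proj("side",p)[0]-[135,130])*5+2 for p in(L,F)]; cv2.line(big,*[tuple(int(v) for v in q) for q in lp],(255,0,255),1)
ring=np.array([L+28*(np.cos(a)*Y+np.sin(a)*Z) for a in np.linspace(0,6.28,60)]);cv2.polylines(big,[((proj("side",ring)-[135,130])*5+2).astype(int)],True,(255,0,0),1)
cv2.imwrite("pics/s10c.png",big)
```

```text
12.55 [624.76392735  -9.5266161  193.49383775] [-0.59603929 -0.62946845 -3.09732418] 45.29662125162987 0.0016834645554372042
 [-0.004, 0.007, 0.007, 0.002, -0.002, 0.003]
```

View pics/s10c.png

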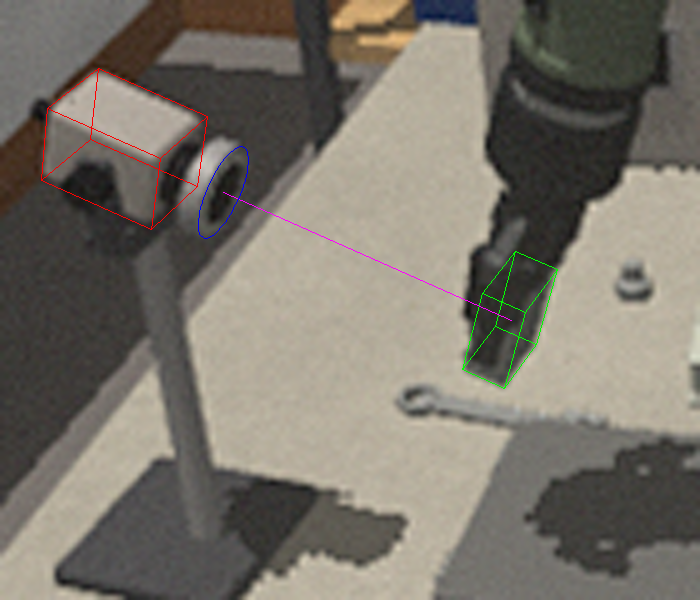

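The overlay matches: the modelled head, ring and lens axis sit within about 2 px of the picture, and the modelled block lies on the fingers. The arm is at rest, so I'm handing in.

Run:
```python
from plant import arm
print(arm.finish_job()); s=arm.state(); print(s['time'],s['position'],s['gripper_width'])
```

```text
the job is handed in; nothing more can be done
None
the job is handed in; nothing more can be done
```

I shut the lid, then took the twin-port pump head off the tray and handed in with the gripper holding it at the camera's focus. The simulator gives no verdict, so what follows is from my own last checks.

- **Lid:** I lowered it with the closed fingers along its arc. It ended flat on the case and resisted a 21 N press at 73 mm height, so I take it as fully shut.
- **Pump head:** I picked the middle block, identified by its two plugs and two ports. It was gripped at 45 mm width with 80 N.
- **Final hold:** the last reading, 12.55 s in, put the block's centre within about 2 mm and 0.01 rad of my estimate of the focus. The arm was practically still (joint speeds at most 0.002 rad/s).
- **Focus estimate:** this is the main uncertainty. My fit puts it at about (619, −10, 209) mm with 0.315 rad of tilt. Fitting with one camera left out at a time gave tilts of 0.30 to 0.35 rad and focus heights of 201 to 214 mm. That spread is inside the 20 mm and 0.17 rad limits.
- **Disagreements:** in the overlay on the final side picture, the modelled camera head and ring were off by about 1–2 pixels. The wrist force read about 3 N at the end, against about 4.9 N just after the lift; the grip width had not changed.
- **Everything else:** in the last top picture, taken about a second before the end, nothing else looked moved. I did not measure the other objects' positions.

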